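Hang and lock an arm on the bench stock rack

ROBOT

A 6-joint arm with a two-finger parallel gripper is mounted at the origin on a cart in front of the work surface, level with it; the furniture and walls round the work are solid. World frame = base frame: x ahead of the robot, y to its left, z up, the work surface at z = 0. Lengths are in mm, angles in rad, forces in N, time in s.
With the tool pointing down it reaches from about 400 to 925 mm from the base axis. Payload 12.5 kg.
Tool frame: the origin (TCP) lies midway between the tips of the shut fingers; the grasp point (between the pads) lies 19 mm behind it; z points along the fingers, y is the line along which they close (so a half turn about z gives the same grasp; the last joint's range is limited). The gripper opens to 95 mm and grips with 3 to 60 N. Pads are 20 mm wide; open, the fingers measure 119 mm over their backs; the gripper's body (75 mm by 180 mm) begins 59 mm behind the grasp point.
Start: joints at [1.133, 0.491, 1.559, -0, 1.092, -0.106], TCP at [203.575, 590.935, 214.661] pointing down, gripper open.
Joint ranges: [-3.1, 3.1], [-0.84, 2.19], [0.05, 2.79], [-1.13, 4.28], [0.06, 2.93], [-2.69, 2.69]. Speed limits (rad/s): [2.22, 2.22, 2.79, 3.14, 3.14, 3.14].

INTERFACE

Orientations are given as [roll, pitch, yaw] about the fixed x, y, z axes, in that order (R = Rz(yaw) Ry(pitch) Rx(roll)).
In Python, from cell import state, viewer, env, models gives the robot as it stands. The module is installed in compiled form; this text tells all that it offers.
- The arm moves only by the tool arm_command, never from a script. Its argument "rows" is a list of rows, each a list of 2 entries, a list of its own where there are three numbers: the shift along the tool's x, y, z normalised to -1 to 1, where 1 is 0.25 m, then the turn about the tool's z normalised to -1 to 1, where 1 is pi rad. A call has exactly 5 rows; each row shifts and turns the commanded pose from where the row before left it, along the tool's axes as they then stand; what a row does not reach is not made up. A row lasts 1/10 s, in which the tool goes at most 50 mm and 8.59 degrees, less where a joint would pass 70% of its speed; a pose out of reach is approached as far as the arm can. A call with a number of a shift or a turn outside -1 to 1 is refused whole. A call with a gripper value outside its range is refused whole. "claw" is the opening, from 0 (shut) to 1 (fully open), set as the call begins (left out, the last holds). The fingers move at their own pace and stop on an object; the grip force is fixed at half the most. Time passes only in rows, so rows that do not move let the fingers close, or fill a call up. It gives the time, the measured TCP pose, the force, the opening and the grip force at its end, in the units of the state.
- state(): the state, without advancing time (a new reading comes with each control period).
- viewer.read_camera(name): name is "scene" or "side" or "wrist"; returns (picture, depth): 420x560x3 uint8, red, green, blue; 420x560 float32, mm along the optical axis (not along the pixel's ray), 0 where there is no reading.
- viewer.get_calibration(name): a dict with "camera_matrix" (3x3 intrinsics, pixels), "world_to_cam" (4x4, takes a point from world to camera coordinates). Camera axes: x right, y up, looking along -z (the intrinsics and any distortion apply to the point x, -y, -z); pixel columns grow to the right and rows downward; lengths in mm; the calibration is good to about 2 mm. The wrist camera is an equidistant fisheye: a pixel r from the principal point sees the ray r / f radians off the axis. A picture is of the moment at which its call begins: read the wrist's pose just before it. get_calibration takes no time and is no camera call; for the wrist camera it gives the pose at the moment of the call.
- env.job_done(): hands the job in; it is judged then, once.
Trained networks look in the newest picture that a camera, given by its name, has taken for a name from the list of things; names that differ only in an ending like _2 or _b are one class to them, and where a whole thing is asked for, a point or a joint stands for the part that bears it (a point fixed in the world has none). Each returns a list of dicts, best first, with "confidence" (0 to 1); they miss things now and then, are a little off and sometimes report something else, mostly with a low value. They report only what shows in the picture. A call takes as long as a camera call.
- models.search_frame(camera, label): "position" ([x, y, z] in mm, in world coordinates, good to about 4 mm: the middle of the surface that is visible of it).
- models.mark_of(camera, label): "position" ([x, y, z] in mm, in world coordinates, good to about 4 mm: a listed point, or the origin of a listed thing).
The state is a dict: "t": time; "joints": joint angles; "qvel": joint speeds; "tau": joint torques, N m; "eef_pos": TCP position; "tcp_rot": TCP orientation; "ft_force": force on the tool from outside, world axes, zero at the start; "moment": the same for the moment, N m; "opening": opening from 0.0 (shut) to 1.0 (fully open); "grip_force": force on a finger pad.
Only numpy, scipy, OpenCV 4.12 (cv2) and the standard library are available. Lean on these libraries where they do the work, as an engineer would, in place of code of your own. Each camera call takes 0.05 s, during which the arm holds its last target. There are 200 camera calls.

TASK

The stock rack on the bench is missing one of its yellow arms: hang the loose one on the empty slotted upright, at the same height as the arm on the other upright. It lies on its side, and taken that way your fingers would be between its hooks and the slots, so first stand it upright on the bench and let go, then take it afresh by its tube and put both hooks through the slots. Press it down until it is fully home under the spring catch, let go, and leave the other things where they are.

Things in the scene. Friction and masses are not known exactly. Their poses are not given: they have to be found in the camera images.
- bracket: loose rack arm, yellow steel, 0.28 kg: a square tube (the arm) welded to the foot of an upright back plate, two hooks behind the plate. Origin: under the arm, in the rear face of the plate. In use z is up along the plate, x to the rear (where the hooks point), y across. It starts lying on its side, y up. Stood on its arm it stays; let go leaning under 15 degrees sideways it settles upright
- tube_mid (a point): centre of the loose arm's tube, axes as bracket. The tube is 30 x 30 mm; from this point it runs 68 mm forward (-x) to a black plug and 70 mm back to the plate; underside 15 mm below. A thin brace stands on its last 51 mm before the plate. Body origin: 78 mm in x, -15 mm in z from here
- plate_mid (a point): middle of the bare upper part of the loose arm's back plate, axes as bracket. The plate is 8 mm thick (x), 30 mm wide (y), 150 mm high; this point is 120 mm above the arm's underside, 30 mm below the plate's top edge, 4 mm from each face. Both faces are bare from 28 mm below it to 30 mm above
- hook_tip (a point): lowest rear tip of the lower hook (its barb, 5 mm high), 22 mm behind the plate, 6 mm above the arm's underside. Both hooks are 10 mm thick (y), with a 10 mm high neck (z 26 to 36 and 82 to 92 mm in bracket) and, 7 to 15 mm behind the plate, a part that hangs 20 mm below the neck. The upper hook has no barb
- sill (a point): empty upright (grey steel channel 44 mm wide, top 234 mm above the bench): middle of the lower edge of the middle one of its 3 slots, in the front face, 124 mm above the bench; x into the upright, y along the face, z up. Slots 16 wide, 38 high, 56 mm apart, front wall 5 mm. Hooks belong in the middle and top slots
- home (a point): where the bracket's origin is when fully home, necks resting on the sills: on the empty upright, 26 mm below sill, axes as there. The hooks pass through the slots while the bracket's origin is 20 to 28 mm above this point; then it goes straight down. It has 0 to 2 mm of play away from the face, 3 mm to either side
- mate_sill (a point): the same point as sill on the other upright, 200 mm to one side, left or right. It carries a like yellow arm, fixed, home in its middle and top slots: the tube reaches 146 mm out in front of the face, 98 to 128 mm above the bench. Both stand on a plywood board 18 mm thick that reaches 53 mm out in front of their faces
- catch (a joint): red sprung catch inside the empty upright below sill; 0 at rest, up to 0.009 m when pushed back. The hook's barb meets it about 12 mm above home and rests on it; the weight alone does not pass it. It takes a push of 10 to 16 N, best straight down on the plate's top edge (pressed far out on the arm the hooks bind). At home it springs back to 0 over the barb and locks it
- kindling: bystander: split wooden stick 220 x 30 x 24 mm, origin under its centre
- tape_measure: bystander: black tape measure 90 x 44 x 69 mm, origin under its centre

How it is judged (in metres and radians):
On the way:
1. the arm stands upright on the bench, let go (angle between bracket's own z axis and vertical below 0.1 rad and height (world z) of bracket below 0.006 m and contact force between the fingers and bracket below 0.1 N), for 0.2 s.
At the end, for the whole second after the job is handed in: The loose arm hangs home in the middle and top slots of the empty upright: origin within 3 mm in height and 6 mm sideways and outwards of home, upright within 0.1 rad, square to the face within 0.2 rad and the catch sprung back (under 2.5 mm) (x of bracket in the frame of home between -0.006 and 0.004 m and y of bracket in the frame of home between -0.006 and 0.006 m and z of bracket in the frame of home between -0.003 and 0.003 m and angle between bracket's own z axis and vertical below 0.1 rad and angle between the x axis of bracket and the x axis of home, either way round below 0.2 rad and value of joint catch below 0.0025 m); the robot touches nothing.
It fails at once if a bystander (stick, tape measure) is moved by more than 30 mm (distance of any of kindling, tape_measure from where it was at the start of the episode above 0.03 m).
It also fails if it takes over 64 s, if anything falls off the work surface, if the arm or the gripper's body presses on something with over 40 N, if the wrist force passes 120 N, or if a joint passes its speed limit or range.

## Working session

There is one attempt and no reset: what is moved stays moved. The work goes in short steps, Python scripts to look and compute and a tool call to move; the robot and the scene stay as the last step left them, time stands still between calls to the robot, and variables do not carry over. Pictures are saved under pics/ and viewed, at most 10 in all, crops included, and the job is handed in when it is done.

Besides the shell and the picture viewer there is one more tool, called as name([rows], argument=value, ...), one row to a line, values as JSON. arm_command: Moves the arm, as the interface text tells. Scaled input: -1 to 1 covers 0.25 m each way for a shift and pi rad each way for a turn. Its arguments: {"type":"object","properties":{"rows":{"type":"array","items":{"type":"array"}},"claw":{"type":"number"}},"required":["rows"]}

```bash
mkdir -p pics
cat > h.py <<'E'
from cell import state, viewer, env, models
import numpy as np, cv2
from scipy.spatial.transform import Rotation as R
def shot(cam,fn):
    p,d=viewer.read_camera(cam); cv2.imwrite('pics/'+fn+'.png',p[:,:,::-1]); np.save('pics/'+fn+'.npy',d); return p,d
def cloud(cam,d):
    c=viewer.get_calibration(cam); K=c['camera_matrix']; T=np.linalg.inv(c['world_to_cam'])
    v,u=np.mgrid[:d.shape[0],:d.shape[1]]
    P=np.stack([(u-K[0,2])/K[0,0]*d,-(v-K[1,2])/K[1,1]*d,-d],-1)
    return P@T[:3,:3].T+T[:3,3]
E
python3 - <<'E'
from h import *
for c in ['scene','side']:
    p,d=shot(c,c+'0'); 
    for l in ['tube_mid','plate_mid','hook_tip','sill','mate_sill','home','bracket','kindling','tape_measure']:
        r=models.mark_of(c,l)
        print(c,l,[(np.round(x['position'],1).tolist(),round(x['confidence'],2)) for x in r[:2]])
s=state();print(s['t'],s['eef_pos'],s['tcp_rot'],s['opening'],s['ft_force'])
a=cv2.imread('pics/scene0.png');b=cv2.imread('pics/side0.png')
E
```

```text
scene tube_mid [([538.9, -350.3, 13.4], 0.82)]
scene plate_mid [([546.9, -476.3, 12.4], 0.78)]
scene hook_tip [([629.0, -392.6, 16.6], 0.88)]
scene sill [([636.6, -166.5, 126.0], 0.9), ([547.1, -473.9, 14.2], 0.2)]
scene mate_sill [([651.1, 31.0, 123.6], 0.76)]
scene home [([642.9, -166.9, 102.2], 0.79), ([638.5, -165.2, 126.1], 0.26)]
scene bracket [([609.1, -370.9, 16.6], 0.61)]
scene kindling [([497.2, -63.2, -0.8], 0.56)]
scene tape_measure [([680.5, -341.7, -1.5], 0.91)]
side tube_mid [([535.6, -348.5, 15.7], 0.56)]
side plate_mid [([547.9, -479.7, 13.0], 0.73)]
side hook_tip [([624.2, -387.0, 18.7], 0.8)]
side sill [([638.6, -167.5, 123.3], 0.88)]
side mate_sill [([653.7, 31.0, 126.6], 0.75)]
side home [([637.6, -165.0, 94.8], 0.75)]
side bracket [([614.3, -374.4, 20.3], 0.72)]
side kindling []
side tape_measure [([682.3, -340.3, -3.8], 0.94), ([653.9, 31.2, 125.4], 0.36)]
1.0 [203.57086827 590.93501569 214.67066457] [3.14149814e+00 2.00406864e-05 2.80975422e+00] 0.9994245705462247 [ 0.72288864 -0.43938941  0.24009528]
```

View pics/scene0.png

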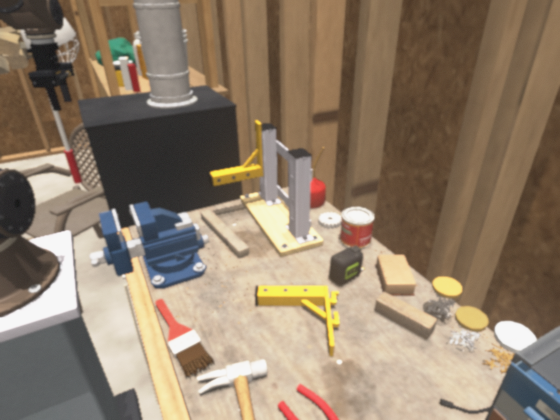

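View pics/side0.png

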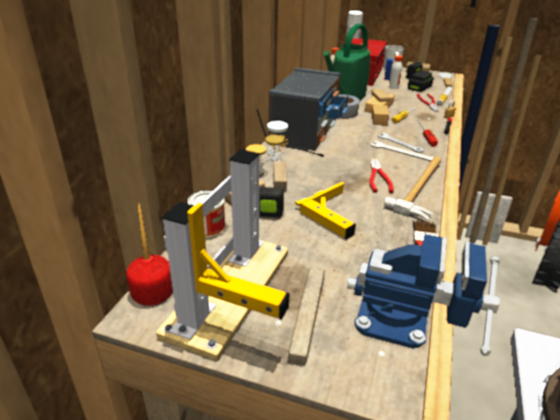

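The pictures show:
- **Loose arm:** lies at scene (255–335, 288–350), tube to the left and plate toward the camera.
- **Uprights:** the empty one is at scene (300,195), and its mate with the arm is at (268,165).
- **Bystanders:** the tape measure is just behind the hooks at (346,265), and the stick is at (225,232).

The networks' marks agree with this.

Run:
```python
from h import *
from scipy.optimize import minimize
pts=[]
for c in ['scene','side']:
    p=cv2.imread(f'pics/{c}0.png'); d=np.load(f'pics/{c}0.npy'); P=cloud(c,d)
    h=cv2.cvtColor(p,cv2.COLOR_BGR2HSV)
    m=(h[...,0]>18)&(h[...,0]<34)&(h[...,1]>150)&(h[...,2]>90)&(d>0)
    m&=(P[...,0]>430)&(P[...,0]<680)&(P[...,1]>-540)&(P[...,1]<-300)&(P[...,2]>-5)&(P[...,2]<45)
    Q=P[m]; print(c,len(Q),np.percentile(Q[:,2],[5,50,95]))
    T=Q[Q[:,2]>np.percentile(Q[:,2],95)-7]
    def f(v):
        a=v[2]; e=(T[:,:2]-v[:2]); x=e@[np.cos(a),np.sin(a)]; z=e@[np.sin(a),-np.cos(a)]
        # y up: z axis = x cross y
        def box(x0,x1,z0,z1): return np.hypot(np.maximum(np.maximum(x0-x,x-x1),0),np.maximum(np.maximum(z0-z,z-z1),0))
        dd=np.minimum(box(-146,0,0,30),box(-8,0,0,150))
        dd=np.where((z>32)&(x>2)&(x<25),0,dd); dd=np.where((z>30)&(x<-9)&(z-30<70+x+10),0,dd)
        A=dd.clip(0,6).mean()
        # coverage term: corners
        S=np.vstack([np.c_[np.linspace(-125,-2,30),np.full(30,3)],np.c_[np.linspace(-125,-15,30),np.full(30,27)],np.c_[np.full(30,-1),np.linspace(0,149,30)],np.c_[np.full(30,-7),np.linspace(80,149,30)],[[-4,149]]*6])
        W=v[:2]+S[:,:1]*[np.cos(a),np.sin(a)]+S[:,1:]*[np.sin(a),-np.cos(a)]
        from scipy.spatial import cKDTree
        return A+cKDTree(T[:,:2]).query(W)[0].clip(0,10).mean()
    best=min((minimize(f,[611+i,-373+j,-.5+k],method='Nelder-Mead',options=dict(xatol=.05,fatol=1e-4)) for i in(-6,4) for j in(-5,5) for k in(-.06,.05)),key=lambda r:r.fun)
    print(best.x,best.fun)
    # upright faces: sample grey front near uprights
    G=(P[...,0]>600)&(P[...,0]<720)&(P[...,2]>60)&(P[...,2]<225)&(d>0)
    for y0 in(-167,31):
        q=P[G&(abs(P[...,1]-y0)<40)]
        print(y0,len(q),[ (y,round(float(np.percentile(q[abs(q[:,1]-y)<3][:,0],10)),1)) for y in range(y0-24,y0+25,6) if (abs(q[:,1]-y)<3).sum()>5])
```

```text
scene 1646 [ 7.8447022  25.46064277 30.79173498]
[ 6.06394821e+02 -3.73456812e+02 -4.79858339e-01] 1.0128968811048473
-167 1434 [(-191, 643.9), (-185, 639.4), (-179, 639.4), (-173, 639.8), (-167, 639.8), (-161, 640.5), (-155, 640.9), (-149, 641.4), (-143, 642.1)]
31 1398 [(7, 660.1), (13, 653.5), (19, 614.8), (25, 603.5), (31, 609.2), (37, 608.7), (43, 627.1), (49, 631.7)]
side 1281 [ 5.04124854 24.80480896 31.60938126]
[ 6.06538186e+02 -3.70853902e+02 -4.93588565e-01] 1.2418116287879135
-167 2223 [(-191, 637.6), (-185, 636.2), (-179, 636.5), (-173, 636.8), (-167, 637.1), (-161, 637.7), (-155, 638.0), (-149, 640.4), (-143, 639.9)]
31 3769 [(19, 641.0), (25, 633.1), (31, 616.9), (37, 608.2), (43, 614.8), (49, 614.5), (55, 653.9)]
```

```bash
cat > plan.py <<'E'
from h import *
def plan(wps,smax=48,tmax=0.146,start=None):
    """wps: (x,y,z,yaw[,smax]); prints rows, padded to multiples of 5"""
    s=state(); 
    p,y=(np.array(s['eef_pos']),s['tcp_rot'][2]) if start is None else (np.array(start[:3],float),start[3])
    rows=[]
    for w in wps:
        sm=w[4] if len(w)>4 else smax
        t=np.array(w[:3],float); dy=(y-w[3]+np.pi)%(2*np.pi)-np.pi
        n=int(max(1,np.ceil(np.linalg.norm(t-p)/sm),np.ceil(abs(dy)/tmax)))
        for k in range(n,0,-1):
            M=R.from_euler('xyz',[np.pi,0,y]).as_matrix()
            sh=np.round(M.T@((t-p)/k)/250,3); tu=round(((y-w[3]+np.pi)%(2*np.pi)-np.pi)/k/np.pi,4)
            rows.append([sh.tolist(),tu]); p=p+M@sh*250; y-=tu*np.pi
    while len(rows)%5: rows.append([[0,0,0],0])
    for i in range(0,len(rows),5): print(rows[i:i+5])
E
python3 - <<'E'
from plan import *
plan([(400,300,300,1.9),(460,0,300,1.084),(500,-300,240,1.084),(545,-479,90,1.084),(545,-479,60,1.084)])
E
```

```text
[[[-0.14, -0.106, -0.043], np.float64(0.0362)], [[-0.151, -0.089, -0.043], np.float64(0.0362)], [[-0.161, -0.071, -0.043], np.float64(0.0362)], [[-0.167, -0.052, -0.042], np.float64(0.0362)], [[-0.172, -0.033, -0.043], np.float64(0.0362)]]
[[[-0.175, -0.013, -0.042], np.float64(0.0362)], [[-0.176, 0.006, -0.043], np.float64(0.0362)], [[-0.174, 0.026, -0.042], np.float64(0.0362)], [[-0.173, -0.023, -0.0], np.float64(0.0371)], [[-0.175, -0.003, -0.0], np.float64(0.0371)]]
[[[-0.174, 0.018, -0.0], np.float64(0.0371)], [[-0.171, 0.038, -0.0], np.float64(0.0371)], [[-0.165, 0.057, -0.0], np.float64(0.0371)], [[-0.157, 0.076, -0.0], np.float64(0.0371)], [[-0.147, 0.094, -0.0], np.float64(0.0371)]]
[[[-0.141, 0.1, 0.034], np.float64(0.0)], [[-0.141, 0.101, 0.034], np.float64(0.0)], [[-0.141, 0.1, 0.034], np.float64(0.0)], [[-0.141, 0.101, 0.034], np.float64(0.0)], [[-0.141, 0.1, 0.035], np.float64(0.0)]]
[[[-0.14, 0.101, 0.034], np.float64(0.0)], [[-0.141, 0.1, 0.035], np.float64(0.0)], [[-0.11, 0.099, 0.12], np.float64(0.0)], [[-0.11, 0.099, 0.12], np.float64(0.0)], [[-0.109, 0.099, 0.12], np.float64(0.0)]]
[[[-0.11, 0.099, 0.12], np.float64(0.0)], [[-0.109, 0.098, 0.12], np.float64(0.0)], [[-0.0, 0.0, 0.12], np.float64(0.0)], [[0, 0, 0], 0], [[0, 0, 0], 0]]
```

arm_command([
  [[-0.14,-0.106,-0.043],0.036],
  [[-0.15,-0.09,-0.043],0.036],
  [[-0.16,-0.07,-0.043],0.036],
  [[-0.167,-0.052,-0.042],0.036],
  [[-0.172,-0.033,-0.043],0.036],
], claw=1)

```text
t: 1.5
eef_pos: [326.7, 408.2, 268.7]
tcp_rot: [3.141, -0.0, 2.24]
ft_force: [0.6, 0.3, 0.4]
opening: 1.002
grip_force: 0.0
```

arm_command([
  [[-0.175,-0.013,-0.042],0.036],
  [[-0.176,0.006,-0.043],0.036],
  [[-0.174,0.026,-0.042],0.036],
  [[-0.173,-0.023,0],0.037],
  [[-0.175,-0.003,0],0.037],
])

```text
t: 2.0
eef_pos: [418.1, 213.3, 300.1]
tcp_rot: [3.141, -0.0, 1.668]
ft_force: [0.9, 0.4, -0.1]
opening: 1.001
grip_force: 0.0
```

arm_command([
  [[-0.174,0.018,0],0.037],
  [[-0.171,0.038,0],0.037],
  [[-0.165,0.057,0],0.037],
  [[-0.157,0.076,0],0.037],
  [[-0.147,0.094,0],0.037],
])

```text
t: 2.5
eef_pos: [461.9, -0.7, 300.2]
tcp_rot: [3.141, -0.0, 1.087]
ft_force: [1.0, 0.2, -0.7]
opening: 0.999
grip_force: 0.0
```

arm_command([
  [[-0.141,0.1,0.034],0],
  [[-0.141,0.1,0.034],0],
  [[-0.141,0.1,0.034],0],
  [[-0.141,0.1,0.034],0],
  [[-0.141,0.1,0.034],0],
])

```text
t: 3.0
eef_pos: [491.4, -214.9, 257.1]
tcp_rot: [3.141, -0.0, 1.091]
ft_force: [1.0, -0.1, -0.0]
opening: 1.005
grip_force: 0.0
```

Run:
```python
from plan import *
s=state();print(s['t'],s['eef_pos'],s['tcp_rot'],s['joints'])
c=viewer.get_calibration('wrist');print(c)
shot('wrist','w1')
for l in ['tube_mid','plate_mid','hook_tip','bracket','sill']:
    print(l,[(np.round(x['position'],1).tolist(),round(x['confidence'],2)) for x in models.mark_of('wrist',l)[:2]])
plan([(545.5,-479,90,1.084),(545.5,-479,60,1.084),(545.5,-479,4,1.084,30)])
```

```text
3.0 [ 491.44101709 -214.86641508  257.14366149] [ 3.14126762e+00 -1.55668144e-04  1.09108500e+00] [-5.35438122e-01  3.21169605e-01  1.71940353e+00  1.94644029e-04
  1.10070366e+00 -5.58149094e-02]
{'camera_matrix': array([[325.1922621 ,   0.        , 271.89771569],
       [  0.        , 325.1922621 , 208.23423162],
       [  0.        ,   0.        ,   1.        ]]), 'world_to_cam': array([[ 8.87359707e-01, -4.61076664e-01,  1.02953259e-03,
        -5.37327482e+02],
       [ 4.40738622e-01,  8.47558266e-01, -2.95625528e-01,
         1.23219272e+01],
       [ 1.35433443e-01,  2.62779937e-01,  9.55303348e-01,
        -4.43609830e+02],
       [ 0.00000000e+00,  0.00000000e+00,  0.00000000e+00,
         1.00000000e+00]])}
tube_mid [([533.0, -345.6, 14.6], 0.94)]
plate_mid []
hook_tip [([623.2, -387.6, 11.7], 0.61)]
bracket [([613.5, -373.0, 11.9], 0.57)]
sill [([643.7, -168.6, 121.3], 0.63)]
[[[-0.121, 0.098, 0.096], np.float64(0.0004)], [[-0.121, 0.098, 0.096], np.float64(0.0003)], [[-0.121, 0.098, 0.096], np.float64(0.0004)], [[-0.121, 0.098, 0.096], np.float64(0.0003)], [[-0.12, 0.098, 0.095], np.float64(0.0004)]]
[[[-0.12, 0.098, 0.096], np.float64(0.0003)], [[-0.121, 0.099, 0.095], np.float64(0.0004)], [[0.0, -0.0, 0.12], np.float64(-0.0)], [[0.0, -0.0, 0.112], np.float64(-0.0)], [[0.0, -0.0, 0.112], np.float64(-0.0)]]
```

arm_command([
  [[-0.121,0.098,0.096],0],
  [[-0.121,0.098,0.096],0],
  [[-0.121,0.098,0.096],0],
  [[-0.121,0.098,0.096],0],
  [[-0.121,0.098,0.096],0],
])

```text
t: 3.8
eef_pos: [531.4, -403.8, 137.1]
tcp_rot: [3.141, 0.0, 1.093]
ft_force: [0.5, -0.1, 0.6]
opening: 0.998
grip_force: 0.0
```

arm_command([
  [[-0.12,0.098,0.096],0],
  [[-0.12,0.098,0.096],0.002],
  [[0,0,0.08],0],
  [[0,0,0],0],
  [[0,0,0],0],
])

```text
t: 4.3
eef_pos: [546.9, -478.3, 70.1]
tcp_rot: [-3.142, -0.0, 1.087]
ft_force: [-1.0, 0.7, 1.0]
opening: 1.004
grip_force: 0.0
```

Run:
```python
from plan import *
s=state();print(s['t'],s['eef_pos'],s['tcp_rot'],s['joints'])
p,d=shot('wrist','w2')
print(d[d>0].min(),np.median(d))
for l in ['tube_mid','plate_mid','hook_tip','bracket']:
    print(l,[(np.round(x['position'],1).tolist(),round(x['confidence'],2)) for x in models.mark_of('wrist',l)[:2]])
plan([(545.5,-479,4,1.084,30)])
```

```text
4.3 [ 546.89935542 -478.25142448   70.14600511] [-3.14151974e+00 -2.04073706e-04  1.08650202e+00] [-8.09430075e-01  7.79511317e-01  1.40538711e+00  2.08096566e-04
  9.56828514e-01 -3.25255677e-01]
51.63004 213.0216
tube_mid [([534.6, -348.6, 13.9], 0.81)]
plate_mid [([547.1, -477.8, 15.9], 0.91)]
hook_tip [([627.6, -391.2, 15.4], 0.81)]
bracket [([612.5, -370.7, 12.5], 0.64), ([548.7, -477.5, 14.9], 0.31)]
[[[-0.001, -0.002, 0.089], np.float64(0.0002)], [[-0.0, -0.002, 0.089], np.float64(0.0002)], [[-0.001, -0.001, 0.09], np.float64(0.0002)], [[0, 0, 0], 0], [[0, 0, 0], 0]]
```

View pics/w2.png

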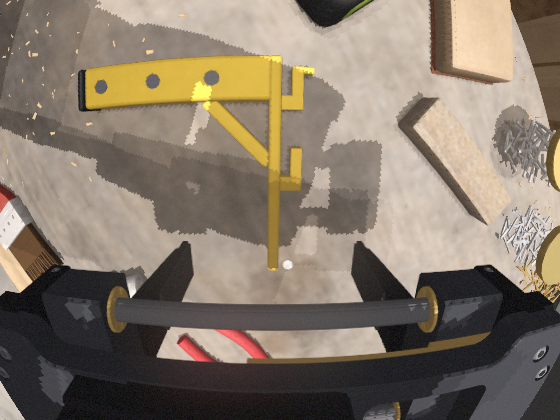

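The plate (column 273) is centred between the fingers (columns 190 and 357) and square to them. I'll descend and grip.

arm_command([
  [[0,0,0.09],0],
  [[0,0,0.09],0],
  [[0,0,0.08],0],
  [[0,0,0],0],
  [[0,0,0],0],
])

```text
t: 5.05
eef_pos: [546.6, -479.6, 5.2]
tcp_rot: [3.141, 0.0, 1.085]
ft_force: [0.4, -0.6, 0.9]
opening: 0.999
grip_force: 0.0
```

arm_command([
  [[0,0,0],0],
  [[0,0,0],0],
  [[0,0,0],0],
  [[0,0,0],0],
  [[0,0,0],0],
], claw=0)

```text
t: 5.55
eef_pos: [546.3, -479.5, 4.6]
tcp_rot: [3.141, -0.0, 1.085]
ft_force: [0.6, 0.7, 0.4]
opening: 0.635
grip_force: 0.0
```

arm_command([
  [[0,0,0],0],
  [[0,0,0],0],
  [[0,0,0],0],
  [[0,0,0],0],
  [[0,0,0],0],
])

```text
t: 6.05
eef_pos: [546.2, -479.5, 4.3]
tcp_rot: [-3.142, -0.0, 1.085]
ft_force: [0.3, 0.4, 0.2]
opening: 0.211
grip_force: 0.0
```

arm_command([
  [[0,0,0],0],
  [[0,0,0],0],
  [[0,0,0],0],
  [[0,0,0],0],
  [[0,0,0],0],
])

```text
t: 6.55
eef_pos: [546.3, -479.5, 4.3]
tcp_rot: [-3.142, -0.0, 1.085]
ft_force: [0.3, -0.6, -0.8]
opening: 0.084
grip_force: 30.0
```

Run:
```python
import numpy as np
a=np.radians(10.8+6*np.arange(16)); h=-125*np.cos(a); v=125*np.sin(a)
print(np.round(np.c_[np.diff(h),-np.diff(v)]/250,3).tolist())
```

```text
[[0.012, -0.051], [0.018, -0.049], [0.023, -0.047], [0.028, -0.044], [0.032, -0.041], [0.036, -0.038], [0.04, -0.034], [0.043, -0.029], [0.046, -0.025], [0.048, -0.02], [0.05, -0.015], [0.052, -0.009], [0.052, -0.004], [0.052, 0.002], [0.052, 0.007]]
```

arm_command([
  [[0.012,0,-0.051],0],
  [[0.018,0,-0.049],0],
  [[0.023,0,-0.047],0],
  [[0.028,0,-0.044],0],
  [[0.032,0,-0.041],0],
])

```text
t: 7.05
eef_pos: [559.9, -454.0, 63.8]
tcp_rot: [3.141, 0.0, 1.085]
ft_force: [-0.7, -0.0, -3.9]
opening: 0.079
grip_force: 30.0
```

arm_command([
  [[0.036,0,-0.038],0],
  [[0.04,0,-0.034],0],
  [[0.043,0,-0.029],0],
  [[0,0,0],0],
  [[0,0,0],0],
])

```text
t: 7.55
eef_pos: [573.5, -427.9, 87.5]
tcp_rot: [-3.141, -0.0, 1.086]
ft_force: [-0.4, 0.2, -3.3]
opening: 0.085
grip_force: 30.0
```

Run:
```python
from plan import *
s=state();print(s['t'],s['eef_pos'],s['tcp_rot'],s['ft_force'],s['opening'])
shot('side','s3')
for l in ['tube_mid','plate_mid','hook_tip','bracket']:
    print(l,[(np.round(x['position'],1).tolist(),round(x['confidence'],2)) for x in models.mark_of('side',l)[:2]])
im=cv2.imread('pics/s3.png');cv2.imwrite('pics/s3c.png',cv2.resize(im[90:310,180:450],None,fx=2.5,fy=2.5))
```

```text
7.55 [ 573.4552671  -427.89334236   87.50832583] [-3.14147808e+00 -8.83505416e-06  1.08571172e+00] [-0.42769598  0.15771604 -3.2951825 ] 0.0849138482678884
tube_mid [([559.4, -297.6, 97.4], 0.93)]
plate_mid [([577.1, -428.3, 99.2], 0.81)]
hook_tip [([682.4, -344.3, -4.5], 0.71), ([649.2, -334.2, 95.0], 0.7)]
bracket []
```

View pics/s3c.png

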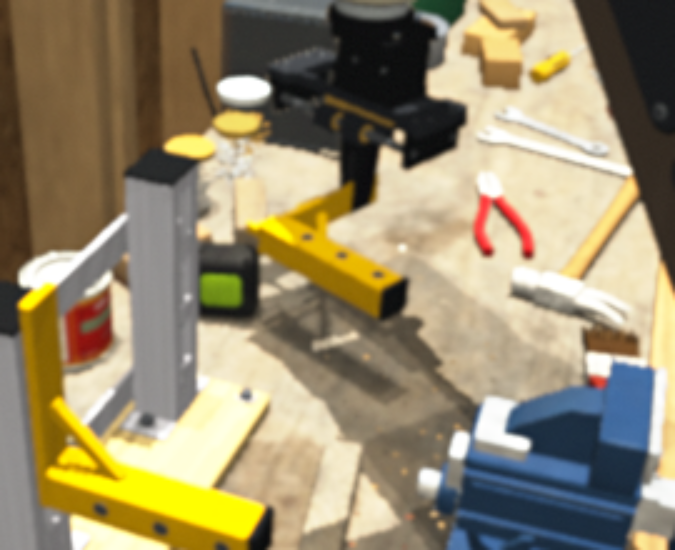

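The bracket stays horizontal in the 30 N grip: tube_mid is 97 mm up and it isn't pivoting. I'll set it back down and see whether the claw setpoint can soften the grip.

arm_command([
  [[-0.058,0,0.05],0],
  [[-0.058,0,0.06],0],
  [[-0.058,0,0.08],0],
  [[-0.058,0,0.08],0],
  [[0,0,0.055],0],
])

```text
t: 8.3
eef_pos: [544.0, -481.4, 3.2]
tcp_rot: [-3.139, -0.0, 1.083]
ft_force: [-13.1, 1.7, 39.1]
opening: 0.081
grip_force: 30.0
```

arm_command([
  [[0,0,0.006],0],
  [[0,0,0],0],
  [[0,0,0],0],
  [[0,0,0],0],
  [[0,0,0],0],
], claw=0.08)

```text
t: 8.8
eef_pos: [546.5, -479.3, 5.0]
tcp_rot: [3.141, -0.0, 1.085]
ft_force: [-0.1, -0.1, -2.9]
opening: 0.083
grip_force: 23.6
```

arm_command([
  [[0,0,0],0],
  [[0,0,0],0],
  [[0,0,0],0],
  [[0,0,0],0],
  [[0,0,0],0],
], claw=0.083)

```text
t: 9.3
eef_pos: [546.3, -479.4, 4.9]
tcp_rot: [-3.142, -0.0, 1.085]
ft_force: [-0.9, 1.2, -1.1]
opening: 0.085
grip_force: 7.8
```

Grip force follows the claw setpoint (0.083 gives 7.8 N). I'll repeat the arc with this softer grip.

arm_command([
  [[0.012,0,-0.051],0],
  [[0.018,0,-0.049],0],
  [[0.023,0,-0.047],0],
  [[0.028,0,-0.044],0],
  [[0.032,0,-0.041],0],
])

```text
t: 9.8
eef_pos: [559.9, -454.1, 64.4]
tcp_rot: [3.141, 0.0, 1.085]
ft_force: [-1.1, -0.2, -1.2]
opening: 0.081
grip_force: 7.8
```

arm_command([
  [[0,0,0],0],
  [[0,0,0],0],
  [[0,0,0],0],
  [[0,0,0],0],
  [[0,0,0],0],
])

```text
t: 10.3
eef_pos: [559.3, -454.9, 62.5]
tcp_rot: [3.142, -0.0, 1.085]
ft_force: [0.7, -3.8, 1.4]
opening: 0.08
grip_force: 6.6
```

```bash
cat > look.py <<'E'
from plan import *
import sys
def look(cams=('side','scene'),n='x',labels=('tube_mid','plate_mid','hook_tip','bracket')):
    s=state();print(round(s['t'],2),np.round(s['eef_pos'],1),np.round(s['tcp_rot'],3),np.round(s['ft_force'],1),round(s['opening'],4),s['grip_force'])
    for c in cams:
        shot(c,n+c)
        for l in labels:
            print(c,l,[(np.round(x['position'],1).tolist(),round(x['confidence'],2)) for x in models.mark_of(c,l)[:2]])
E
python3 -c "
from look import *
look(n='4')"
```

```text
10.3 [ 559.3 -454.9   62.5] [ 3.142 -0.     1.085] [ 0.7 -3.8  1.4] 0.0799 6.631035357713699
side tube_mid [([534.5, -339.7, 20.1], 0.55)]
side plate_mid [([562.9, -455.9, 72.9], 0.61)]
side hook_tip [([628.2, -380.0, 14.0], 0.84)]
side bracket [([616.3, -365.7, 16.9], 0.86)]
scene tube_mid [([536.1, -343.0, 22.8], 0.61)]
scene plate_mid [([562.3, -451.9, 73.1], 0.9)]
scene hook_tip [([627.1, -383.9, 18.3], 0.89)]
scene bracket [([611.3, -365.6, 15.4], 0.97)]
```

It pivots now. I'll continue the arc.

arm_command([
  [[0.036,0,-0.038],0],
  [[0.04,0,-0.034],0],
  [[0.043,0,-0.029],0],
  [[0.046,0,-0.025],0],
  [[0.048,0,-0.02],0],
])

```text
t: 11.3
eef_pos: [584.9, -406.3, 100.3]
tcp_rot: [3.141, 0.0, 1.086]
ft_force: [-2.6, 0.6, -0.7]
opening: 0.087
grip_force: 7.2
```

arm_command([
  [[0.025,0,-0.008],0],
  [[0.025,0,-0.007],0],
  [[0.026,0,-0.005],0],
  [[0.026,0,-0.004],0],
  [[0.026,0,-0.002],0],
])

```text
t: 11.8
eef_pos: [599.5, -379.0, 106.3]
tcp_rot: [3.141, 0.0, 1.085]
ft_force: [-1.6, 0.1, 5.7]
opening: 0.081
grip_force: 9.3
```

arm_command([
  [[0.026,0,-0.002],0],
  [[0.026,0,0],0],
  [[0.026,0,0.002],0],
  [[0,0,0],0],
  [[0,0,0],0],
])

```text
t: 12.3
eef_pos: [608.9, -361.1, 106.0]
tcp_rot: [3.141, -0.001, 1.085]
ft_force: [-0.6, 2.4, 6.3]
opening: 0.084
grip_force: 8.0
```

```bash
python3 -c "
from look import *
look(n='5')
im=cv2.imread('pics/5side.png')[100:280,220:440];im2=cv2.imread('pics/5scene.png')[190:370,220:440]
cv2.imwrite('pics/5c.png',cv2.resize(np.hstack([im,im2]),None,fx=1.8,fy=1.8))"
```

```text
12.3 [ 608.9 -361.1  106. ] [ 3.141e+00 -1.000e-03  1.085e+00] [-0.6  2.4  6.3] 0.084 7.996162846684456
side tube_mid [([548.6, -322.4, 20.5], 0.88), ([652.5, 31.2, 126.7], 0.64)]
side plate_mid [([602.8, -373.2, 120.2], 0.97)]
side hook_tip [([633.3, -367.5, 5.2], 0.87)]
side bracket [([622.0, -359.0, 6.0], 0.97)]
scene tube_mid [([547.0, -322.2, 15.2], 0.75)]
scene plate_mid [([603.4, -367.1, 120.0], 0.84)]
scene hook_tip [([638.0, -373.9, 5.8], 0.81)]
scene bracket [([614.8, -358.0, 3.7], 0.91)]
```

View pics/5c.png

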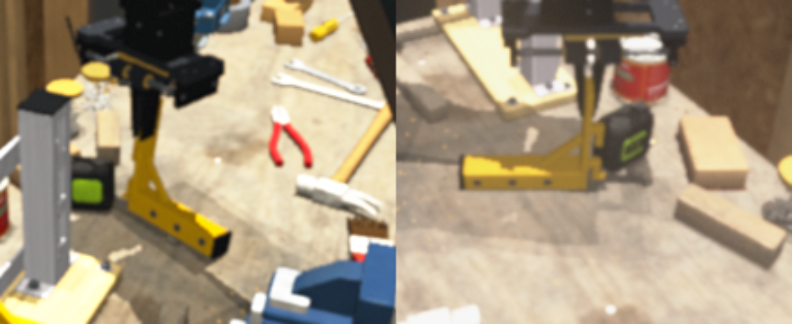

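It stands on the bench leaning about 8°. I'll ease it a bit further over, then let go.

arm_command([
  [[0.02,0,-0.004],0],
  [[0.02,0,-0.004],0],
  [[0.015,0,-0.002],0],
  [[0,0,0],0],
  [[0,0,0],0],
])

```text
t: 13.3
eef_pos: [614.8, -349.5, 108.1]
tcp_rot: [-3.141, -0.0, 1.085]
ft_force: [0.6, -0.5, -3.5]
opening: 0.083
grip_force: 6.5
```

arm_command([
  [[0,0,0],0],
  [[0,0,0],0],
  [[0,0,0],0],
  [[0,0,0],0],
  [[0,0,0],0],
], claw=0.3)

```text
t: 13.8
eef_pos: [614.8, -349.8, 108.5]
tcp_rot: [3.141, -0.0, 1.085]
ft_force: [-0.0, 0.1, -1.0]
opening: 0.297
grip_force: 0.0
```

arm_command([
  [[0,0,0],0],
  [[0,0,0],0],
  [[0,0,-0.1],0],
  [[0,0,-0.15],0],
  [[0,0,-0.15],0],
], claw=0.5)

```text
t: 14.3
eef_pos: [614.5, -349.6, 209.2]
tcp_rot: [-3.14, -0.0, 1.085]
ft_force: [-0.1, 0.3, 0.1]
opening: 0.495
grip_force: 0.0
```

arm_command([
  [[-0.19,0,-0.04],0],
  [[-0.19,0,0],0],
  [[-0.1,0,0],0],
  [[0,0,0],0],
  [[0,0,0],0],
], claw=0.8)

```text
t: 14.8
eef_pos: [558.6, -455.9, 218.1]
tcp_rot: [-3.141, -0.0, 1.084]
ft_force: [0.2, 0.1, 0.1]
opening: 0.791
grip_force: 0.0
```

```bash
python3 -c "
from look import *
look(n='6',cams=('side','scene','wrist'))
print(models.mark_of('scene','tape_measure')[:1],models.mark_of('side','tape_measure')[:1])
im=cv2.imread('pics/6side.png')[100:280,220:440];im2=cv2.imread('pics/6scene.png')[190:370,220:440]
cv2.imwrite('pics/6c.png',cv2.resize(np.hstack([im,im2]),None,fx=1.8,fy=1.8))"
```

```text
14.8 [ 558.6 -455.9  218.1] [-3.141 -0.     1.084] [0.2 0.1 0.1] 0.7915 0.0
side tube_mid [([552.0, -312.5, 14.2], 0.87)]
side plate_mid [([615.6, -347.5, 120.4], 0.92)]
side hook_tip [([640.0, -357.0, 5.5], 0.85)]
side bracket [([626.3, -346.7, 6.3], 0.84)]
scene tube_mid [([555.7, -313.2, 15.8], 0.86), ([682.2, -341.8, -1.6], 0.29)]
scene plate_mid [([616.1, -345.4, 116.6], 0.62)]
scene hook_tip [([643.0, -360.7, 5.8], 0.72)]
scene bracket [([621.7, -344.2, 1.6], 0.59)]
wrist tube_mid [([553.3, -308.5, 13.8], 0.63)]
wrist plate_mid [([616.6, -346.0, 123.4], 0.83)]
wrist hook_tip [([638.8, -358.9, 5.9], 0.82)]
wrist bracket [([624.0, -345.4, -0.8], 0.6)]
[{'position': [681.5, -341.4, -1.2], 'confidence': 0.79}] [{'position': [682.2, -344.3, -6.2], 'confidence': 0.74}]
```

View pics/6c.png

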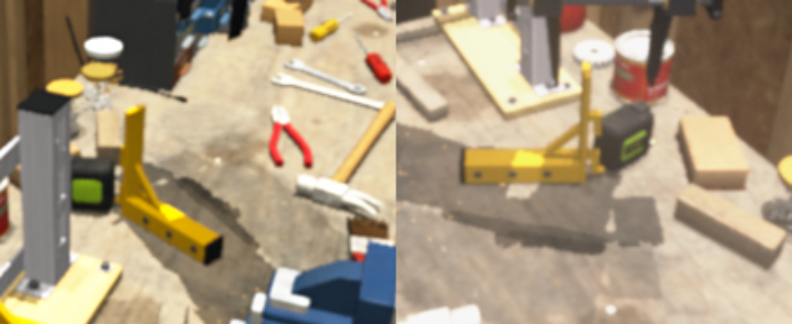

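The bracket stands upright and free, and the tape measure is undisturbed. Next I'll measure the tube and the sill more closely and plan the tube grasp. The wrist camera will go on the front side so it stays away from the plate.

```bash
cat > tube.py <<'E'
from plan import *
def tube(c,fn,z0=26,z1=36,box=(460,640,-380,-240)):
    p=cv2.imread(f'pics/{fn}.png'); d=np.load(f'pics/{fn}.npy'); P=cloud(c,d)
    h=cv2.cvtColor(p,cv2.COLOR_BGR2HSV)
    m=(h[...,0]>18)&(h[...,0]<34)&(h[...,1]>150)&(h[...,2]>90)&(d>0)&(P[...,0]>box[0])&(P[...,0]<box[1])&(P[...,1]>box[2])&(P[...,1]<box[3])&(P[...,2]>z0)&(P[...,2]<z1)
    Q=P[m][:,:2].astype(np.float32)
    return cv2.minAreaRect(Q),len(Q),np.median(P[m][:,2])
if __name__=='__main__':
    for c in('side','scene'): print(c,tube(c,'6'+c))
    plan([(545,-340,190,1.85),(553.5,-311.5,150,2.638),(553.5,-311.5,70,2.638)])
E
python3 tube.py
```

```text
side (((553.9865112304688, -314.77618408203125), (35.113712310791016, 143.94007873535156), 62.13740158081055), 505, np.float64(30.132222133319374))
scene (((564.3720703125, -319.8782958984375), (30.89151382446289, 154.43453979492188), 63.57669448852539), 623, np.float64(29.445366025164844))
[[[0.064, -0.044, 0.019], np.float64(-0.0406)], [[0.069, -0.036, 0.019], np.float64(-0.0406)], [[0.073, -0.027, 0.019], np.float64(-0.0406)], [[0.076, -0.017, 0.019], np.float64(-0.0406)], [[0.077, -0.007, 0.019], np.float64(-0.0406)]]
[[[0.078, 0.003, 0.018], np.float64(-0.0405)], [[0.017, 0.011, 0.027], np.float64(-0.0418)], [[0.015, 0.013, 0.027], np.float64(-0.0418)], [[0.013, 0.015, 0.027], np.float64(-0.0418)], [[0.012, 0.016, 0.026], np.float64(-0.0418)]]
[[[0.009, 0.017, 0.027], np.float64(-0.0418)], [[0.007, 0.019, 0.026], np.float64(-0.0418)], [[-0.0, -0.0, 0.16], np.float64(-0.0)], [[-0.0, -0.0, 0.16], np.float64(-0.0)], [[0, 0, 0], 0]]
```

arm_command([
  [[0.064,-0.044,0.012],-0.04],
  [[0.069,-0.036,0.012],-0.04],
  [[0.073,-0.027,0.012],-0.04],
  [[0.076,-0.017,0.012],-0.04],
  [[0.077,-0.007,0.012],-0.04],
], claw=1)

```text
t: 16.15
eef_pos: [547.4, -358.6, 203.3]
tcp_rot: [3.141, -0.0, 1.718]
ft_force: [0.6, 0.2, 0.2]
opening: 0.997
grip_force: 0.0
```

arm_command([
  [[0.078,0.003,0.012],-0.04],
  [[0.017,0.011,0.02],-0.042],
  [[0.015,0.013,0.02],-0.042],
  [[0.013,0.015,0.02],-0.042],
  [[0.012,0.016,0.02],-0.042],
])

```text
t: 16.65
eef_pos: [551.6, -320.7, 180.3]
tcp_rot: [3.141, 0.0, 2.372]
ft_force: [0.4, 1.0, 0.3]
opening: 1.003
grip_force: 0.0
```

arm_command([
  [[0.009,0.017,0.02],-0.042],
  [[0.007,0.019,0.02],-0.042],
  [[0,0,0.16],0],
  [[0,0,0.16],0],
  [[0,0,0],0],
])

```text
t: 17.15
eef_pos: [552.3, -310.1, 86.1]
tcp_rot: [3.141, -0.008, 2.631]
ft_force: [0.3, -0.1, 0.5]
opening: 0.998
grip_force: 0.0
```

```bash
python3 -c "
from look import *
look(n='7',cams=('wrist',),labels=('tube_mid','plate_mid','hook_tip','bracket','sill','home'))
"
```

```text
17.15 [ 552.3 -310.1   86.1] [ 3.141 -0.008  2.631] [ 0.3 -0.1  0.5] 0.9981 0.0
wrist tube_mid [([552.9, -310.0, 15.0], 0.75)]
wrist plate_mid []
wrist hook_tip []
wrist bracket [([622.3, -345.6, -2.8], 0.83)]
wrist sill [([643.4, -167.7, 125.6], 0.89)]
wrist home [([642.4, -165.4, 95.7], 0.72)]
```

View pics/7wrist.png

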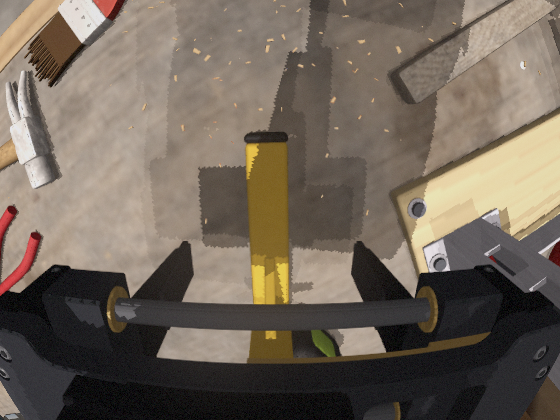

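The tube (column 268) lies between the fingers (centre at 273) and is square within 2°. I'll descend and grip.

arm_command([
  [[0,0,0.11],0],
  [[0,0,0.11],0],
  [[0,0,0.09],0],
  [[0,0,0],0],
  [[0,0,0],0],
])

```text
t: 18.0
eef_pos: [554.7, -311.7, 13.8]
tcp_rot: [3.142, 0.001, 2.631]
ft_force: [0.2, -0.1, 0.0]
opening: 1.0
grip_force: 0.0
```

arm_command([
  [[0,0,0],0],
  [[0,0,0],0],
  [[0,0,0],0],
  [[0,0,0],0],
  [[0,0,0],0],
], claw=0)

```text
t: 18.5
eef_pos: [554.4, -311.4, 13.1]
tcp_rot: [3.142, 0.0, 2.631]
ft_force: [0.3, -0.5, -0.6]
opening: 0.636
grip_force: 0.0
```

arm_command([
  [[0,0,0],0],
  [[0,0,0],0],
  [[0,0,0],0],
  [[0,0,0],0],
  [[0,0,0],0],
])

```text
t: 19.0
eef_pos: [554.2, -311.5, 12.8]
tcp_rot: [3.142, -0.0, 2.631]
ft_force: [-0.9, -0.7, -0.2]
opening: 0.311
grip_force: 30.0
```

```bash
python3 -c "
from look import *
look(n='8',cams=('side','scene'),labels=('tube_mid','plate_mid','bracket','hook_tip','sill','mate_sill','home'))
"
```

```text
19.0 [ 554.2 -311.5   12.8] [ 3.142 -0.     2.631] [-0.9 -0.7 -0.2] 0.3108 29.998659789562225
side tube_mid [([553.2, -305.3, 16.3], 0.83)]
side plate_mid [([616.0, -345.9, 121.7], 0.73)]
side bracket [([625.7, -345.9, 2.2], 0.56)]
side hook_tip [([640.6, -356.9, 3.5], 0.94), ([637.7, -163.7, 124.9], 0.24)]
side sill [([636.0, -166.1, 123.9], 0.55)]
side mate_sill [([652.3, 31.7, 125.5], 0.83)]
side home [([637.7, -164.1, 97.8], 0.71)]
scene tube_mid [([553.8, -307.0, 16.4], 0.64)]
scene plate_mid [([619.3, -343.0, 117.6], 0.86)]
scene bracket [([622.7, -344.9, 0.8], 0.64)]
scene hook_tip [([641.5, -361.4, 5.6], 0.57)]
scene sill [([680.5, -340.8, -0.8], 0.32), ([553.9, -310.6, 16.0], 0.23)]
scene mate_sill []
scene home [([619.3, -345.3, 123.6], 0.28)]
```

The grasp sits about 9 mm high on the tube, so I'll regrip lower. Then I'll lift and go in front of the slots.

arm_command([
  [[0,0,0],0],
  [[0,0,0],0],
  [[0,0,0.02],0],
  [[0,0,0.018],0],
  [[0,0,0],0],
], claw=0.38)

```text
t: 20.3
eef_pos: [554.0, -311.1, 2.5]
tcp_rot: [3.141, -0.001, 2.631]
ft_force: [0.1, 0.4, -0.6]
opening: 0.381
grip_force: 0.0
```

arm_command([
  [[0,0,0],0],
  [[0,0,0],0],
  [[0,0,0],0],
  [[0,0,0],0],
  [[0,0,0],0],
], claw=0)

```text
t: 20.8
eef_pos: [554.2, -311.3, 3.2]
tcp_rot: [3.142, -0.0, 2.631]
ft_force: [0.7, -0.6, -2.9]
opening: 0.314
grip_force: 30.0
```

```bash
python3 -c "
from look import *
s=state();print(s['t'],s['eef_pos'],s['tcp_rot'],s['opening'],s['grip_force'],s['ft_force'])
e=s['eef_pos']
plan([(e[0],e[1],130,s['tcp_rot'][2]),(513.3,-157.8,126,3.075,35)])
"
```

```text
20.8 [ 554.17146941 -311.34602795    3.22713614] [ 3.14150805e+00 -3.70273804e-04  2.63077073e+00] 0.3138416265669008 29.999291002750397 [ 0.67099399 -0.56489633 -2.90973402]
[[[-0.0, 0.0, -0.169], np.float64(0.0)], [[-0.0, 0.0, -0.169], np.float64(0.0)], [[-0.0, 0.0, -0.169], np.float64(0.0)], [[0.089, 0.091, 0.003], np.float64(-0.0283)], [[0.08, 0.099, 0.003], np.float64(-0.0283)]]
[[[0.071, 0.105, 0.003], np.float64(-0.0283)], [[0.061, 0.111, 0.003], np.float64(-0.0283)], [[0.051, 0.117, 0.004], np.float64(-0.0282)], [[0, 0, 0], 0], [[0, 0, 0], 0]]
```

arm_command([
  [[0,0,-0.1],0],
  [[0,0,-0.15],0],
  [[0,0,-0.15],0],
  [[0,0,-0.107],0],
  [[0,0,0],0],
])

```text
t: 21.3
eef_pos: [555.4, -312.2, 133.8]
tcp_rot: [-3.141, 0.006, 2.631]
ft_force: [0.3, -0.3, -3.9]
opening: 0.317
grip_force: 30.0
```

arm_command([
  [[0.089,0.091,0.003],-0.028],
  [[0.08,0.099,0.003],-0.028],
  [[0.071,0.105,0.003],-0.028],
  [[0.061,0.111,0.003],-0.028],
  [[0.051,0.117,0.003],-0.029],
])

```text
t: 21.8
eef_pos: [512.7, -156.4, 124.9]
tcp_rot: [3.141, -0.002, 3.077]
ft_force: [0.2, 0.0, -3.3]
opening: 0.312
grip_force: 30.0
```

arm_command([
  [[0,0,0],0],
  [[0,0,0],0],
  [[0,0,0],0],
  [[0,0,0],0],
  [[0,0,0],0],
])

```text
t: 22.3
eef_pos: [513.9, -158.4, 126.1]
tcp_rot: [3.141, -0.0, 3.072]
ft_force: [-0.4, -1.7, -3.7]
opening: 0.313
grip_force: 30.0
```

```bash
python3 -c "
from look import *
look(n='9',cams=('side','scene','wrist'),labels=('tube_mid','plate_mid','bracket','hook_tip','sill','mate_sill','home'))
im=cv2.imread('pics/9side.png')[110:330,140:360];im2=cv2.imread('pics/9scene.png')[80:300,200:420]
cv2.imwrite('pics/9c.png',cv2.resize(np.hstack([im,im2]),None,fx=1.8,fy=1.8,interpolation=2))"
```

```text
22.3 [ 513.9 -158.4  126.1] [ 3.141 -0.     3.072] [-0.4 -1.7 -3.7] 0.3131 29.99922662973404
side tube_mid [([508.7, -160.3, 138.3], 0.94)]
side plate_mid [([589.0, -165.3, 242.8], 0.61)]
side bracket [([595.0, -165.4, 125.8], 0.68)]
side hook_tip [([611.2, -160.5, 127.1], 0.72)]
side sill [([636.3, -167.3, 122.0], 0.91)]
side mate_sill [([650.9, 32.8, 125.7], 0.71)]
side home [([635.2, -166.9, 96.3], 0.66)]
scene tube_mid [([515.9, -160.2, 138.6], 0.88), ([588.1, -159.8, 124.1], 0.57)]
scene plate_mid [([586.0, -159.7, 240.3], 0.62)]
scene bracket [([589.8, -157.6, 126.6], 0.72)]
scene hook_tip [([615.0, -165.9, 130.4], 0.56), ([497.7, -61.7, -2.5], 0.4)]
scene sill []
scene mate_sill [([654.1, 36.3, 122.6], 0.84)]
scene home [([643.7, -168.5, 100.6], 0.92)]
wrist tube_mid [([513.0, -153.4, 137.9], 0.71)]
wrist plate_mid []
wrist bracket [([590.0, -157.9, 118.7], 0.65)]
wrist hook_tip []
wrist sill [([680.6, -344.4, 1.7], 0.36)]
wrist mate_sill []
wrist home []
```

View pics/9c.png

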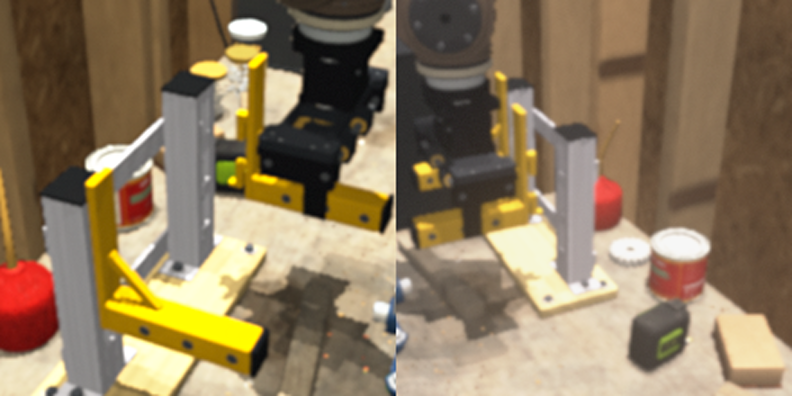

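Bracket is upright and level in front of the upright, origin about 25 mm above home. I'll insert gently and watch the force.

arm_command([
  [[-0.06,0,0],0],
  [[-0.04,0,0],0],
  [[-0.02,0,0],0],
  [[0,0,0],0],
  [[0,0,0],0],
])

```text
t: 24.0
eef_pos: [543.4, -159.6, 126.2]
tcp_rot: [3.141, -0.001, 3.074]
ft_force: [-0.3, -0.3, -3.7]
opening: 0.315
grip_force: 30.0
```

arm_command([
  [[-0.02,0,0],0],
  [[-0.02,0,0],0],
  [[0,0,0],0],
  [[0,0,0],0],
  [[0,0,0],0],
])

```text
t: 24.5
eef_pos: [553.6, -160.4, 126.3]
tcp_rot: [3.141, -0.0, 3.074]
ft_force: [0.2, -0.4, -3.1]
opening: 0.315
grip_force: 30.0
```

```bash
python3 -c "
from look import *
look(n='10',cams=('side','scene'),labels=('tube_mid','plate_mid','bracket','sill','home'))
im=cv2.imread('pics/10side.png')[130:290,200:360];im2=cv2.imread('pics/10scene.png')[120:280,220:380]
cv2.imwrite('pics/10c.png',cv2.resize(np.hstack([im,im2]),None,fx=2.5,fy=2.5,interpolation=2))"
```

```text
24.5 [ 553.6 -160.4  126.3] [ 3.141 -0.     3.074] [ 0.2 -0.4 -3.1] 0.3147 29.999321401119232
side tube_mid [([552.4, -159.9, 139.1], 0.61), ([635.9, -164.3, 125.5], 0.36)]
side plate_mid [([627.9, -167.2, 242.8], 0.62), ([653.3, 32.6, 130.4], 0.19)]
side bracket [([634.3, -168.3, 127.0], 0.63)]
side sill [([637.3, -165.6, 123.6], 0.65)]
side home [([636.8, -165.1, 95.9], 0.76)]
scene tube_mid [([554.8, -158.4, 138.4], 0.86)]
scene plate_mid [([626.0, -166.3, 242.7], 0.69), ([681.0, -339.4, -1.7], 0.63)]
scene bracket [([631.8, -163.1, 125.9], 0.56)]
scene sill [([634.4, -167.3, 123.0], 0.69), ([555.8, -158.6, 136.3], 0.32)]
scene home [([639.3, -169.4, 99.7], 0.77), ([656.4, -170.5, 132.0], 0.44)]
```

View pics/10c.png

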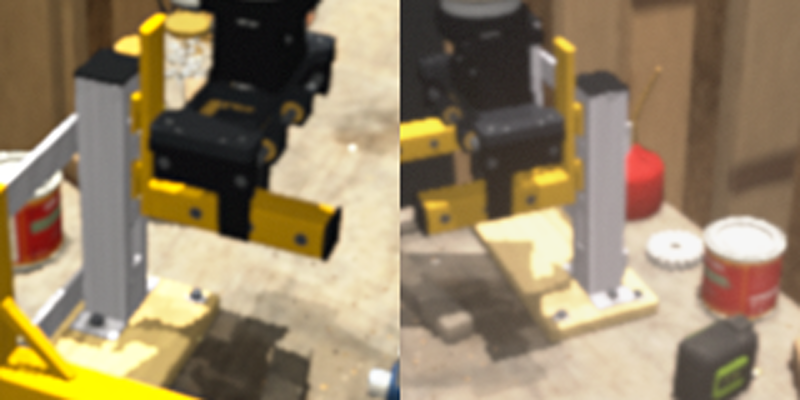

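The hooks enter the slots without force, with about 9 mm of gap left. I'll press on until the face is met.

arm_command([
  [[-0.012,0,0],0],
  [[-0.012,0,0],0],
  [[0,0,0],0],
  [[0,0,0],0],
  [[0,0,0],0],
])

```text
t: 25.6
eef_pos: [559.6, -160.8, 126.3]
tcp_rot: [3.141, -0.0, 3.074]
ft_force: [-0.4, -0.5, -3.6]
opening: 0.317
grip_force: 30.0
```

arm_command([
  [[-0.006,0,0],0],
  [[-0.006,0,0],0],
  [[0,0,0],0],
  [[0,0,0],0],
  [[0,0,0],0],
])

```text
t: 26.1
eef_pos: [562.6, -161.0, 126.3]
tcp_rot: [3.141, -0.0, 3.074]
ft_force: [-1.5, 0.2, -3.6]
opening: 0.316
grip_force: 30.0
```

arm_command([
  [[-0.006,0,0],0],
  [[0,0,0],0],
  [[0,0,0],0],
  [[0,0,0],0],
  [[0,0,0],0],
])

```text
t: 26.6
eef_pos: [563.3, -161.0, 125.9]
tcp_rot: [3.141, -0.002, 3.074]
ft_force: [-6.0, -0.9, -4.7]
opening: 0.312
grip_force: 30.0
```

arm_command([
  [[-0.006,0,0],0],
  [[0,0,0],0],
  [[0,0,0],0],
  [[0,0,0],0],
  [[0,0,0],0],
])

```text
t: 27.1
eef_pos: [563.7, -161.0, 125.7]
tcp_rot: [3.141, -0.005, 3.074]
ft_force: [-12.1, -0.5, -3.2]
opening: 0.311
grip_force: 30.0
```

Face met at x ≈ 563. I'll back off to within the play and lower.

arm_command([
  [[0.012,0,0],0],
  [[0,0,0],0],
  [[0,0,0.014],0],
  [[0,0,0.013],0],
  [[0,0,0],0],
])

```text
t: 27.6
eef_pos: [562.7, -161.0, 119.0]
tcp_rot: [3.141, -0.001, 3.074]
ft_force: [-0.4, 0.6, -3.7]
opening: 0.317
grip_force: 30.0
```

arm_command([
  [[0,0,0.01],0],
  [[0,0,0.01],0],
  [[0,0,0],0],
  [[0,0,0],0],
  [[0,0,0],0],
])

```text
t: 28.1
eef_pos: [562.8, -161.1, 114.7]
tcp_rot: [3.142, 0.0, 3.074]
ft_force: [-0.7, -0.1, -3.3]
opening: 0.314
grip_force: 30.0
```

arm_command([
  [[0,0,0.006],0],
  [[0,0,0],0],
  [[0,0,0],0],
  [[0,0,0],0],
  [[0,0,0],0],
])

```text
t: 28.6
eef_pos: [562.6, -161.1, 113.2]
tcp_rot: [3.141, -0.0, 3.074]
ft_force: [-2.7, 0.2, 0.8]
opening: 0.317
grip_force: 30.0
```

The barb now rests on the catch (weight is off the wrist). I'll let go, rise, shut the fingers and move over the plate top.

arm_command([
  [[0,0,0],0],
  [[0,0,0],0],
  [[0,0,0],0],
  [[0,0,0],0],
  [[0,0,0],0],
], claw=0.55)

```text
t: 29.1
eef_pos: [562.8, -161.1, 113.1]
tcp_rot: [3.142, 0.0, 3.074]
ft_force: [-1.2, -1.0, -0.4]
opening: 0.551
grip_force: 0.0
```

arm_command([
  [[0,0,-0.06],0],
  [[0,0,-0.18],0],
  [[0,0,-0.18],0],
  [[0,0,-0.18],0],
  [[0,0,-0.12],0],
])

```text
t: 29.6
eef_pos: [563.0, -161.2, 296.5]
tcp_rot: [-3.141, 0.003, 3.074]
ft_force: [-0.2, -0.4, -0.2]
opening: 0.55
grip_force: 0.0
```

arm_command([
  [[-0.1,0,0],0],
  [[-0.1,0,0],0],
  [[-0.089,0,0],0],
  [[0,0,0],0],
  [[0,0,0],0],
], claw=0)

```text
t: 30.1
eef_pos: [634.6, -165.9, 292.5]
tcp_rot: [3.141, -0.001, 3.074]
ft_force: [-0.2, 0.0, -0.4]
opening: 0.185
grip_force: 0.0
```

```bash
python3 -c "
from look import *
look(n='11',cams=('side','scene'),labels=('tube_mid','plate_mid','bracket','sill'))
im=cv2.imread('pics/11side.png')[100:290,180:370];im2=cv2.imread('pics/11scene.png')[90:280,220:410]
cv2.imwrite('pics/11c.png',cv2.resize(np.hstack([im,im2]),None,fx=2.1,fy=2.1,interpolation=2))"
```

```text
30.1 [ 634.6 -165.9  292.5] [ 3.141e+00 -1.000e-03  3.074e+00] [-0.2  0.  -0.4] 0.1847 0.0
side tube_mid [([563.1, -158.3, 124.9], 0.89)]
side plate_mid [([634.0, -166.9, 230.7], 0.73)]
side bracket [([644.4, -167.8, 114.6], 0.63)]
side sill [([639.5, -169.0, 121.5], 0.69)]
scene tube_mid [([563.2, -160.6, 125.1], 0.74)]
scene plate_mid [([631.3, -164.1, 228.4], 0.56)]
scene bracket [([637.2, -165.7, 114.9], 0.61)]
scene sill [([636.7, -168.4, 126.1], 0.86)]
```

View pics/11c.png

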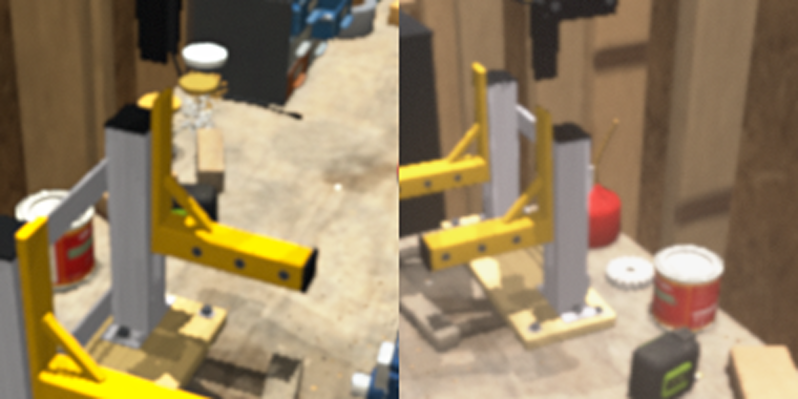

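It hangs on the catch at about 12 mm above home. I'll push down on the plate's top edge.

arm_command([
  [[0,0,0.06],0],
  [[0,0,0.04],0],
  [[0,0,0],0],
  [[0,0,0.02],0],
  [[0,0,0],0],
])

```text
t: 31.1
eef_pos: [634.8, -166.0, 262.8]
tcp_rot: [3.141, -0.0, 3.074]
ft_force: [0.3, -0.2, 0.3]
opening: 0.004
grip_force: 0.0
```

arm_command([
  [[0,0,0.012],0],
  [[0,0,0.008],0],
  [[0,0,0],0],
  [[0,0,0],0],
  [[0,0,0],0],
])

```text
t: 31.6
eef_pos: [635.7, -166.2, 259.5]
tcp_rot: [-3.141, 0.004, 3.074]
ft_force: [2.0, -0.9, 5.9]
opening: 0.004
grip_force: 3.0
```

arm_command([
  [[0,0,0.008],0],
  [[0,0,0.008],0],
  [[0,0,0],0],
  [[0,0,0],0],
  [[0,0,0],0],
])

```text
t: 32.1
eef_pos: [636.2, -166.4, 256.4]
tcp_rot: [-3.14, 0.006, 3.074]
ft_force: [2.3, 0.1, 10.1]
opening: 0.004
grip_force: 5.2
```

arm_command([
  [[0,0,0.008],0],
  [[0,0,0.008],0],
  [[0,0,0],0],
  [[0,0,0],0],
  [[0,0,0],0],
])

```text
t: 32.6
eef_pos: [634.7, -166.0, 250.0]
tcp_rot: [3.141, -0.0, 3.074]
ft_force: [0.6, -0.4, -0.3]
opening: 0.009
grip_force: 0.0
```

arm_command([
  [[0,0,0.008],0],
  [[0,0,0.008],0],
  [[0,0,0],0],
  [[0,0,0],0],
  [[0,0,0],0],
])

```text
t: 33.1
eef_pos: [635.0, -166.1, 247.9]
tcp_rot: [-3.141, 0.002, 3.074]
ft_force: [-3.5, 0.7, 12.7]
opening: 0.003
grip_force: 6.5
```

arm_command([
  [[0,0,0.006],0],
  [[0,0,0.006],0],
  [[0,0,0],0],
  [[0,0,0],0],
  [[0,0,0],0],
])

```text
t: 33.6
eef_pos: [635.4, -166.3, 247.6]
tcp_rot: [-3.14, 0.005, 3.074]
ft_force: [-7.8, 1.5, 29.2]
opening: 0.003
grip_force: 15.0
```

It snapped past the catch and is seated: the top edge is at 247.6 mm (home is 248) and stiff under 29 N. I'll retract and check.

arm_command([
  [[0,0,-0.06],0],
  [[0,0,-0.18],0],
  [[0,0,-0.18],0],
  [[0.1,0,0],0],
  [[0,0,0],0],
])

```text
t: 34.1
eef_pos: [608.5, -164.2, 349.6]
tcp_rot: [-3.141, 0.002, 3.073]
ft_force: [-0.0, 0.2, 0.6]
opening: 0.004
grip_force: 0.0
```

```bash
python3 -c "
from look import *
look(n='12',cams=('side','scene'),labels=('tube_mid','plate_mid','bracket','home','tape_measure','kindling','catch'))
im=cv2.imread('pics/12side.png')[100:290,180:370];im2=cv2.imread('pics/12scene.png')[90:280,220:410]
cv2.imwrite('pics/12c.png',cv2.resize(np.hstack([im,im2]),None,fx=2.1,fy=2.1,interpolation=2))"
```

```text
34.1 [ 608.5 -164.2  349.6] [-3.141e+00  2.000e-03  3.073e+00] [-0.   0.2  0.6] 0.0038 0.0
side tube_mid [([560.2, -159.6, 113.1], 0.77), ([682.8, -342.7, -3.3], 0.39)]
side plate_mid [([631.9, -167.0, 219.1], 0.88)]
side bracket [([643.9, -166.1, 100.8], 0.74), ([559.5, -159.1, 111.1], 0.68)]
side home [([637.5, -165.8, 98.0], 0.84)]
side tape_measure [([685.6, -342.9, -1.5], 0.85)]
side kindling [([494.7, -64.5, -3.4], 0.81)]Traceback (most recent call last):
  File "<string>", line 3, in <module>
    look(n='12',cams=('side','scene'),labels=('tube_mid','plate_mid','bracket','home','tape_measure','kindling','catch'))
    ~~~~^^^^^^^^^^^^^^^^^^^^^^^^^^^^^^^^^^^^^^^^^^^^^^^^^^^^^^^^^^^^^^^^^^^^^^^^^^^^^^^^^^^^^^^^^^^^^^^^^^^^^^^^^^^^^^^^^
  File "look.py", line 8, in look
    print(c,l,[(np.round(x['position'],1).tolist(),round(x['confidence'],2)) for x in models.mark_of(c,l)[:2]])
                                                                                      ~~~~~~~~~~~~~~^^^^^
ValueError: it knows: bracket, home, hook_tip, kindling, mate_sill, plate_mid, sill, tape_measure, tube_mid
```

The marks put the bracket at home: plate_mid is at 219 mm (218 expected) and tube_mid at 113 mm. The bystanders haven't moved and the robot is clear.

```bash
python3 -c "
from cell import env
print(env.job_done())"
```

```text
the job is handed in; nothing more can be done
None
```

The loose arm was stood up, regripped by its tube and hung in the middle and top slots, then pressed down past the spring catch. It now sits at home height, the robot is clear, the tape measure and stick haven't moved, and the job is handed in; I saw no verdict and did not measure the catch itself.

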